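# Bring the red dish to the viewing gate with the ratchet lever

### The job

Swing the black-knobbed ratchet lever of the dish carousel back and forth, so that the carousel steps round until the dish with the red lid stands at the yellow pointer, then let go of the lever. Turn the carousel by its lever only, never by touching the wheel or its dishes, and do not knock the amber bottle.

Things in the scene. Friction and masses are not known exactly. Their poses are not given: they have to be found in the camera images.
- carousel: Level steel ratchet wheel, 190 mm over its 8 saw teeth (45 degrees apart), 12 mm thick, on a cream base (250 mm across, 18 mm high) fixed to the table. Origin on its vertical axis, at its underside, 32 mm above the table; x points to the red dish. Six 39 mm dishes are fixed on it: one red lid, one blue, one green, three white. A brake (0.3 N m) holds it where it is left.
- lever (a joint): Lever angle about the wheel's axis, rad, growing counter-clockwise from above; stops at 0 and 1.05, starts anywhere between, stays where left. Towards 1.05 its pawl catches a tooth and turns the wheel counter-clockwise (about 3 N at the knob); towards 0 it clicks over the teeth, the wheel stays. Each full swing turns the wheel one tooth (45 degrees), but the first by 0 to 45.
- lever_knob (a point): Middle of the grip of the lever's upright black knob: a cylinder 25 mm across and 52 mm tall, from 48 to 100 mm above the table, the point at 75 mm; it stands 165 mm from the wheel's axis, on the robot's side, clear all round above 46 mm, and can be gripped from above or pushed from the side.
- red_dish (a point): Centre of the top of the red lid (39 mm across), 62 mm from the wheel's axis, 56 mm above the table. At the start it is 57 to 166 degrees of turn short of the gate; two to five forward swings bring it there. Beyond the gate it would have to go all the way round.
- gate (a point): Where the red dish must stand: a point fixed to the base, 62 mm from the wheel's axis, 55 mm above the table. The yellow pointer, a bracket 60 mm high on the base's far side, ends 33 mm outside this point and points through it at the axis. Whenever the lever reaches its 1.05 stop with the pawl driving, one of the wheel's eight places stands here.
- bottle: Bystander: amber glass bottle with a white cap, 56 mm across, 130 mm tall, standing loose on the table to the left of the carousel. Origin at the centre of its underside.

How it is judged:
By the outcome, as a careful person would: the job done as asked, in the order asked, and still so for the second after the job is handed in, with the robot touching nothing.
It also fails if it takes over 67 s, if anything falls off the work surface, if the arm or the gripper's body presses on something with over 40 N, if the wrist force passes 120 N, or if a joint passes its speed limit or range.

### The arm

A 6-joint arm with a two-finger parallel gripper is mounted at the origin on the work surface. World frame = base frame: x ahead of the robot, y to its left, z up, the work surface at z = 0. Lengths are in m, angles in rad, forces in N, time in s.
With the tool pointing down it reaches from about 0.3 to 0.825 m from the base axis. Payload 5.4 kg.
Tool frame: the origin (TCP) lies at the very end of the fingers, on their centre line; the grasp point (between the pads) lies 19 mm behind it; y points along the fingers, z is the direction in which the jaws open and shut, and the axes are right-handed (so a half turn about y gives the same grasp; the last joint's range is limited). The gripper opens to 92 mm and grips with 3 to 60 N. Pads are 20 mm wide; open, the fingers measure 128 mm over their backs; the gripper's body (75 mm by 189 mm) begins 69 mm behind the grasp point.
Start: joints at [-1.378, 0.158, 1.597, -0, 1.386, -0.21], TCP at [0.225, -0.529, 0.215] pointing down, gripper open.
Joint ranges: [-2.91, 2.91], [-0.94, 2.29], [0.18, 2.7], [-1.29, 4.43], [0.17, 2.64], [-3, 3]. Speed limits (rad/s): [2.57, 2.57, 3.14, 3.14, 3.14, 3.14].

### API

Orientations are given as a rotation vector (axis times angle).
In Python, from station import robot gives the robot as it stands.
- The arm moves only by the tool play_rows, never from a script. Its argument "targets" is a list of rows, each a list of 3 entries, a list of its own where there are three numbers: the closure in counts, from 0 (fully open) to 255 (shut), then the shift along the tool's x, y, z in m, then the turn about the tool's y in rad. In form: [[hand, [x, y, z], spin], ...]. A call has 1 to 12 rows; each row shifts and turns the commanded pose from where the row before left it, along the tool's axes as they then stand; what a row does not reach is not made up. A row lasts 1/10 s, in which the tool goes at most 50 mm and 8.59 degrees, less where a joint would pass 70% of its speed; a pose out of reach is approached as far as the arm can. A call is refused whole if a number of a shift passes 0.05 or a number of a turn 0.15, either way. A call with a gripper value outside its range is refused whole. The fingers move at their own pace and stop on an object; "grip_force" is the grip in N (left out, the last holds). Time passes only in rows, so rows that do not move let the fingers close. It gives the time, the measured TCP pose, the force and the opening at its end, in the units of the state.
- robot.state(): the state, without advancing time (a new reading comes with each control period).
- robot.capture(name): name is "side" or "top"; returns a dict with "img" (384x512x3 uint8, red, green, blue), "depth" (384x512 float32, m along the optical axis (not along the pixel's ray), 0 where there is no reading), "fx", "fy", "cx", "cy" (pixels), "world_from_camera" (4x4, takes a point from camera to world coordinates). Camera axes: x right, y down, z forward; pixel columns grow to the right and rows downward; lengths in m; the calibration is good to about 2 mm. A picture is of the moment at which its call begins.
- robot.close_job(): hands the job in, once; it reports no verdict.
The state is a dict: "time_s": time; "q": joint angles; "joint_velocities": joint speeds; "tau": joint torques, N m; "position": TCP position; "ee_rot": TCP orientation; "contact_force": force on the tool from outside, world axes, zero at the start; "ft_torque": the same for the moment, N m; "width": opening from 0.0 (shut) to 1.0 (fully open).
Only numpy, scipy, OpenCV 4.12 (cv2) and the standard library are available. Lean on these libraries where they do the work, as an engineer would, in place of code of your own. Each camera call takes 0.05 s, during which the arm holds its last target. There are 200 camera calls.

## Working session

There is one attempt and no reset: what is moved stays moved. The work goes in short steps, Python scripts to look and compute and a tool call to move; the robot and the scene stay as the last step left them, time stands still between calls to the robot, and variables do not carry over. Pictures are saved under pics/ and viewed, about 8 in all and at most 12, crops included, and the job is handed in when it is done.

Besides the shell and the picture viewer there is one more tool, called as a command line: name --argument value ..., lists and objects as JSON in quotes. play_rows: Moves the arm, as the interface text tells. Its arguments: {"type":"object","properties":{"targets":{"type":"array"},"grip_force":{"type":"number"}},"required":["targets"]}

```bash
mkdir -p pics; ls; cat > h.py <<'E'
import numpy as np, cv2
from station import robot
def cap(n,f=None):
    c=robot.capture(n)
    if f: cv2.imwrite('pics/'+f,c['img'][:,:,::-1])
    return c
def pts(c):
    v,u=np.mgrid[0:384,0:512]; d=c['depth']
    P=np.stack([(u-c['cx'])/c['fx']*d,(v-c['cy'])/c['fy']*d,d],-1)
    T=c['world_from_camera']
    W=P@T[:3,:3].T+T[:3,3]; W[d==0]=np.nan
    return W
E
python3 - <<'E'
from h import *
a=cap('top'); b=cap('side')
cv2.imwrite('pics/a.png',np.hstack([a['img'],b['img']])[:,:,::-1][:, :])
im=cv2.imread('pics/a.png'); cv2.imwrite('pics/top1.png',im[:,:512]); cv2.imwrite('pics/side1.png',im[:,512:])
np.savez('c1.npz',W=pts(a),img=a['img'],Ws=pts(b),imgs=b['img'])
print(robot.state()); print(a['world_from_camera'],b['world_from_camera'])
E
```

```text
pics
{'time_s': 0.1, 'q': array([-1.37809500e+00,  1.58979785e-01,  1.59809726e+00, -2.18856943e-06,
        1.38622169e+00, -2.10084835e-01]), 'joint_velocities': array([ 0.00026123, -0.00145711, -0.00317703, -0.0015296 , -0.00028174,
        0.00083971]), 'tau': array([ 8.53753372e-04, -3.86505926e+01, -3.22958922e+01,  7.04443222e-02,
        3.39753844e-02, -4.58265174e-05]), 'position': array([ 0.22526659, -0.52841743,  0.21372543]), 'ee_rot': array([-0.40830793,  2.00173585, -1.9982534 ]), 'contact_force': array([ 0.65815556, -1.07356245,  0.14400513]), 'ft_torque': array([-0.02003969,  0.00255811,  0.00413617]), 'width': 1.0004725245718087}
[[ 6.39110288e-02 -9.75814445e-01  2.09049155e-01  4.21454253e-01]
 [-9.97955580e-01 -6.24510295e-02  1.35841309e-02  1.99646301e-01]
 [-2.00256219e-04 -2.09489947e-01 -9.77810780e-01  9.94868333e-01]
 [ 0.00000000e+00  0.00000000e+00  0.00000000e+00  1.00000000e+00]] [[-0.98686217 -0.13617144  0.08695054  0.51522666]
 [-0.16049504  0.76443477 -0.62440438  0.7694665 ]
 [ 0.01855803 -0.63015619 -0.7762466   0.78767414]
 [ 0.          0.          0.          1.        ]]
```

View pics/top1.png

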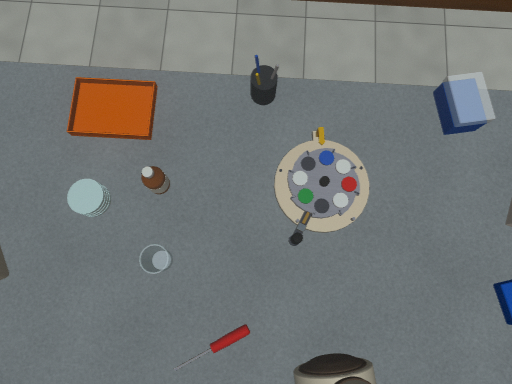

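View pics/side1.png

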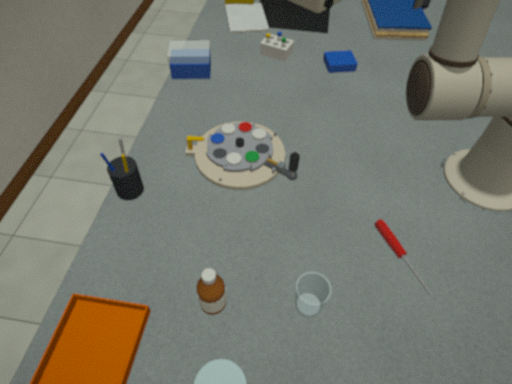

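The top view shows the carousel centre near (322,185), red lid (348,184), knob (296,239) and pointer (321,135). The bottle, at (155,178), is well clear.

```bash
cat >> h.py <<'E'
def ray(c,u,v,z):
    T=c['world_from_camera']; d=T[:3,:3]@np.array([(u-c['cx'])/c['fx'],(v-c['cy'])/c['fy'],1]); o=T[:3,3]
    return o+d*(z-o[2])/d[2]
def cen(m):
    n,l,s,ce=cv2.connectedComponentsWithStats(m.astype(np.uint8)); i=1+np.argmax(s[1:,4]); return ce[i],s[i,4]
def scene(c):
    W=pts(c); h=cv2.cvtColor(c['img'],cv2.COLOR_RGB2HSV).astype(int); H,S,V=h[...,0],h[...,1],h[...,2]
    z=W[...,2]; roi=np.zeros((384,512),bool); roi[110:270,255:400]=1
    r,n=cen(roi&((H<8)|(H>172))&(S>120)&(V>80)); red=ray(c,*r,.056)
    k,nk=cen(roi&(z>.085)&(z<.105)&(V<70)); knob=ray(c,*k,.1)
    b,nb=cen(roi&(H>10)&(H<30)&(S<110)&(S>20)&(V>150))
    return red,n,knob,nk,roi,H,S,V,W
E
python3 - <<'E'
from h import *
c=cap('top'); red,n,knob,nk,roi,H,S,V,W=scene(c)
print('red',red,n,'knob',knob,nk)
# base outline
m=roi&(H>10)&(H<30)&(S>25)&(S<120)&(V>140)
p=np.argwhere(m)[:,::-1].astype(np.float32); hull=cv2.convexHull(p); e=cv2.fitEllipse(hull); print('ell',e,'ctr',ray(c,*e[0],.018))
# top hub, colored dishes
for nm,lo,hi in(('green',45,85),('blue',100,130)):
    q,k=cen(roi&(H>=lo)&(H<=hi)&(S>130)); print(nm,ray(c,*q,.056),k)
q=cen(roi&(V<60)&(np.hypot(np.mgrid[0:384,0:512][1]-324,np.mgrid[0:384,0:512][0]-181)<10)); print('hub',q,ray(c,*q[0],.05),W[181,324])
y=roi&(H>15)&(H<32)&(S>150); q=cen(y); print('yellow',q); 
for v,u in np.argwhere(y)[::6]: print(u,v,W[v,u].round(3))
cv2.imwrite('pics/crop1.png',cv2.resize(c['img'][120:260,260:390,::-1],None,fx=4.2,fy=4.2,interpolation=cv2.INTER_CUBIC))
E
```

```text
red [ 0.66036282 -0.03180835  0.056     ] 178 knob [0.51303113 0.09809313 0.1       ] 91
ell ((321.1134948730469, 183.16961669921875), (91.9362564086914, 98.84417724609375), 158.6572265625) ctr [0.66690926 0.03099165 0.018     ]
green [0.62316168 0.07645564 0.056     ] 162
blue [0.72585013 0.02635022 0.056     ] 165
hub (array([323.97222222, 180.81944444]), np.int32(72)) [0.66545376 0.02944648 0.05      ] [0.66289132 0.03083047 0.0581319 ]
yellow (array([320.59375   , 134.88541667]), np.int32(96))
319 127 [0.804 0.048 0.063]
320 128 [0.802 0.045 0.062]
321 129 [0.8   0.042 0.061]
321 130 [0.798 0.042 0.058]
321 131 [0.796 0.042 0.058]
320 132 [0.793 0.044 0.056]
319 133 [0.789 0.047 0.06 ]
318 134 [0.787 0.049 0.056]
317 135 [0.796 0.047 0.028]
317 136 [0.793 0.047 0.027]
319 137 [0.777 0.047 0.062]
320 138 [0.775 0.044 0.061]
321 139 [0.772 0.042 0.062]
322 140 [0.771 0.039 0.059]
323 141 [0.767 0.037 0.061]
323 142 [0.764 0.037 0.062]
```

View pics/crop1.png

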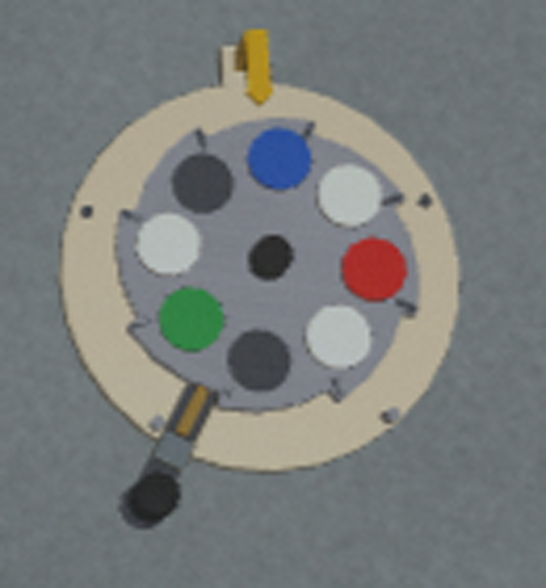

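Checks agree: knob radius is 167 mm and red radius 61.5 mm. The crop shows blue about 8° short of the pointer, with red 90° behind it, so red needs about 98°. The plan is to straddle the knob from above with the jaws tangential and follow the arc.

```bash
cat >> h.py <<'E'
from scipy.spatial.transform import Rotation as Ro
C=np.array([.665,.0295]); R0=.165
def rel(target,phi):
    """tool-frame shift to target, spin so jaws lie along tangent at knob direction phi"""
    s=robot.state(); R=Ro.from_rotvec(s['ee_rot']).as_matrix()
    d=R.T@(np.array(target)-s['position'])
    t=np.array([-np.sin(phi),np.cos(phi),0]); out=[]
    for sg in (1,-1):
        a=R.T@(sg*t); out.append(np.arctan2(a[0],a[2]))
    return R,d,out,s
E
python3 - <<'E'
from h import *
phi=np.radians(155.7)
kn=C+R0*np.array([np.cos(phi),np.sin(phi)])
R,d,o,s=rel([*kn,.062],phi); print(R.round(3),d.round(4),o,s['q'].round(3),kn)
E
```

```text
[[-0.92  -0.     0.392]
 [-0.392  0.001 -0.92 ]
 [-0.    -1.    -0.001]] [-0.5115  0.1526 -0.4622] [np.float64(0.8269609406374674), np.float64(-2.314631712952326)] [-1.378  0.159  1.598  0.     1.386 -0.21 ] [0.51461846 0.09739987]
```

```bash
python3 - <<'E'
from h import *
phi=np.radians(155.7); kn=C+R0*np.array([np.cos(phi),np.sin(phi)])
R,d,o,s=rel([*kn,.15],phi); n=18; dw=np.array([*kn,.15])-s['position']; sp=o[1]/n; print(sp)
P=s['position'].copy()
for i in range(n):
    tgt=s['position']+dw*(i+1)/n
    sh=(R.T@(tgt-P)).round(3); P=P+R@sh; print(sh.tolist()); R=R@Ro.from_rotvec([0,round(sp,3),0]).as_matrix()
print(P,kn)
E
```

```text
-0.12859065071957365
[-0.028, 0.004, -0.026]
[-0.032, 0.003, -0.021]
[-0.034, 0.004, -0.018]
[-0.036, 0.003, -0.013]
[-0.037, 0.004, -0.008]
[-0.039, 0.004, -0.004]
[-0.038, 0.003, 0.002]
[-0.038, 0.004, 0.006]
[-0.036, 0.003, 0.011]
[-0.035, 0.004, 0.016]
[-0.033, 0.004, 0.02]
[-0.029, 0.003, 0.024]
[-0.027, 0.004, 0.028]
[-0.022, 0.003, 0.031]
[-0.018, 0.004, 0.034]
[-0.014, 0.003, 0.036]
[-0.01, 0.004, 0.037]
[-0.004, 0.004, 0.038]
[0.51460612 0.09761195 0.14964781] [0.51461846 0.09739987]
```

play_rows --targets '[[115, [-0.028, 0.004, -0.026], -0.129], [115, [-0.032, 0.003, -0.021], -0.129], [115, [-0.034, 0.004, -0.018], -0.129], [115, [-0.036, 0.003, -0.013], -0.129], [115, [-0.037, 0.004, -0.008], -0.129], [115, [-0.039, 0.004, -0.004], -0.129], [115, [-0.038, 0.003, 0.002], -0.129], [115, [-0.038, 0.004, 0.006], -0.129], [115, [-0.036, 0.003, 0.011], -0.129]]' --grip_force 10

```text
time_s: 1.05
position: [0.37, -0.2146, 0.1822]
ee_rot: [-1.208, 1.211, -1.21]
contact_force: [0.4, 0.5, -0.3]
width: 0.547
```

play_rows --targets '[[115, [-0.035, 0.004, 0.016], -0.129], [115, [-0.033, 0.004, 0.02], -0.129], [115, [-0.029, 0.003, 0.024], -0.129], [115, [-0.027, 0.004, 0.028], -0.129], [115, [-0.022, 0.003, 0.031], -0.129], [115, [-0.018, 0.004, 0.034], -0.129], [115, [-0.014, 0.003, 0.036], -0.129], [115, [-0.01, 0.004, 0.037], -0.129], [115, [-0.004, 0.004, 0.038], -0.129], [115, [0, 0, 0], 0], [115, [0, 0, 0], 0]]'

```text
time_s: 2.15
position: [0.5143, 0.0974, 0.1491]
ee_rot: [-1.547, 0.327, -0.326]
contact_force: [-0.4, -1.2, 0.7]
width: 0.55
```

```bash
python3 - <<'E'
from h import *
phi=np.radians(155.7); kn=C+R0*np.array([np.cos(phi),np.sin(phi)])
R,d,o,s=rel([*kn,.062],phi); print(R.round(3),d.round(4),o,s['q'].round(3),s['width'],s['time_s'])
c=cap('side'); cv2.imwrite('pics/s2.png',cv2.resize(c['img'][90:230,150:350,::-1],None,fx=4,fy=4,interpolation=cv2.INTER_CUBIC))
E
```

```text
[[ 0.915 -0.001  0.404]
 [-0.404 -0.     0.915]
 [-0.001 -1.    -0.001]] [0.0004 0.0871 0.0002] [np.float64(-3.1336442398354216), np.float64(0.007948413754371733)] [-0.044  0.087  1.809 -0.     1.247 -1.198] 0.5501063558204395 2.15
```

View pics/s2.png

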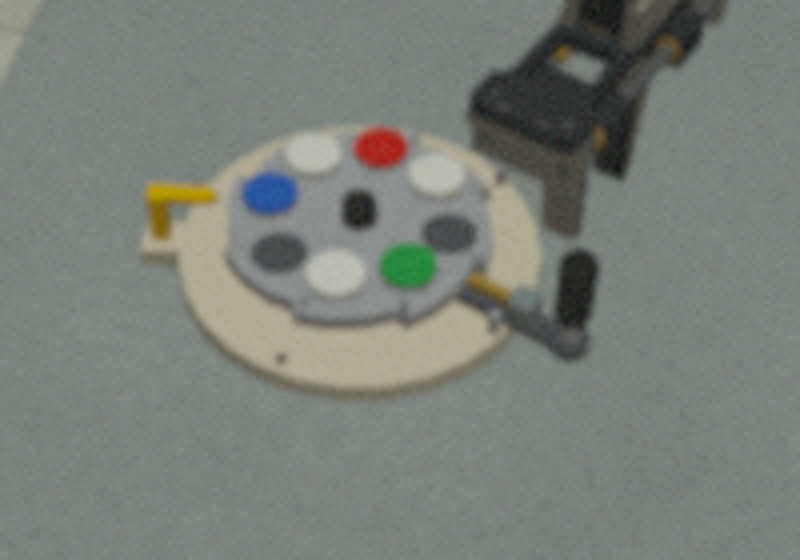

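```bash
python3 - <<'E'
from h import *
c=cap('side'); T=np.linalg.inv(c['world_from_camera'])
for p in ([.5143,.0974,.149],[.5143-.02*.4,.0974-.02*.9,.149],[.5143+.02*.4,.0974+.02*.9,.149],[.5146,.0974,.1],[.5146,.0974,.075]):
    q=T@np.array([*p,1]); u=c['fx']*q[0]/q[2]+c['cx']; v=c['fy']*q[1]/q[2]+c['cy']; print(((u-150)*4,(v-90)*4))
c=cap('top'); red,n,knob,nk,*_=scene(c); print(red,n,knob,nk)
E
```

```text
(np.float64(587.3041495496514), np.float64(199.58196620047966))
(np.float64(603.5298241685596), np.float64(180.4649515794216))
(np.float64(570.7003119232581), np.float64(219.14453072396304))
(np.float64(578.7699326190891), np.float64(257.378967779401))
(np.float64(574.916394357489), np.float64(285.15670876885315))Traceback (most recent call last):
  File "<stdin>", line 5, in <module>
  File "h.py", line 22, in scene
    k,nk=cen(roi&(z>.085)&(z<.105)&(V<70)); knob=ray(c,*k,.1)
         ~~~^^^^^^^^^^^^^^^^^^^^^^^^^^^^^^
  File "h.py", line 17, in cen
    n,l,s,ce=cv2.connectedComponentsWithStats(m.astype(np.uint8)); i=1+np.argmax(s[1:,4]); return ce[i],s[i,4]
                                                                       ~~~~~~~~~^^^^^^^^^
    return _wrapfunc(a, 'argmax', axis=axis, out=out, **kwds)
    return bound(*args, **kwds)
ValueError: attempt to get argmax of an empty sequence
```

The projection matches the picture: the fingers straddle the knob. Next I descend, cage it and start the forward swing.

play_rows --targets '[[115, [0, 0.03, 0], 0], [115, [0, 0.03, 0], 0], [115, [0, 0.027, 0], 0], [115, [0, 0, 0], 0], [174, [0, 0, 0], 0], [174, [0, 0, 0], 0], [174, [0, 0, 0], 0]]'

```text
time_s: 3.0
position: [0.5162, 0.0968, 0.0645]
ee_rot: [-1.545, 0.324, -0.33]
contact_force: [-0.3, 0.1, 1.1]
width: 0.324
```

play_rows --targets '[[174, [0.0008, 0, -0.0165], -0.1], [174, [0.0008, 0, -0.0165], -0.1], [174, [0.0008, 0, -0.0165], -0.1], [174, [0.0008, 0, -0.0165], -0.1], [174, [0, 0, 0], 0]]'

```text
time_s: 3.5
position: [0.5016, 0.0316, 0.064]
ee_rot: [-1.572, 0.012, -0.017]
contact_force: [0.1, -0.0, 0.1]
width: 0.317
```

```bash
cat >> h.py <<'E'
def chk(name=None):
    c=cap('side'); s=robot.state(); p=s['position'][:2]-C
    print('t',s['time_s'],'phi',np.degrees(np.arctan2(p[1],p[0]))%360,'r',np.hypot(*p),'F',s['contact_force'].round(1),'w',s['width'],'q6',s['q'][5])
    h=cv2.cvtColor(c['img'],cv2.COLOR_RGB2HSV).astype(int); roi=np.zeros((384,512),bool); roi[110:185,195:285]=1
    for nm,lo,hi in(('red',-1,8),('red2',172,180),('green',45,85),('blue',100,130)):
        m=roi&(h[...,0]>=lo)&(h[...,0]<=hi)&(h[...,1]>130)
        if m.sum()>15:
            q,k=cen(m); w=ray(c,*q,.056)[:2]-C; print(nm,k,'ang',np.degrees(np.arctan2(w[1],w[0])).round(1),'r',np.hypot(*w).round(4))
    if name: cv2.imwrite('pics/'+name,cv2.resize(c['img'][90:230,150:350,::-1],None,fx=4,fy=4,interpolation=cv2.INTER_CUBIC))
E
python3 -c "from h import *;chk('s3.png')"
```

```text
t 3.55 phi 178.9818724169306 r 0.1637453773715959 F [0.6 0.1 0.6] w 0.3141331494658659 q6 -1.7268249195761756
red 88 ang -72.1 r 0.058
green 99 ang 148.0 r 0.0633
blue 104 ang 20.0 r 0.0638
```

View pics/s3.png

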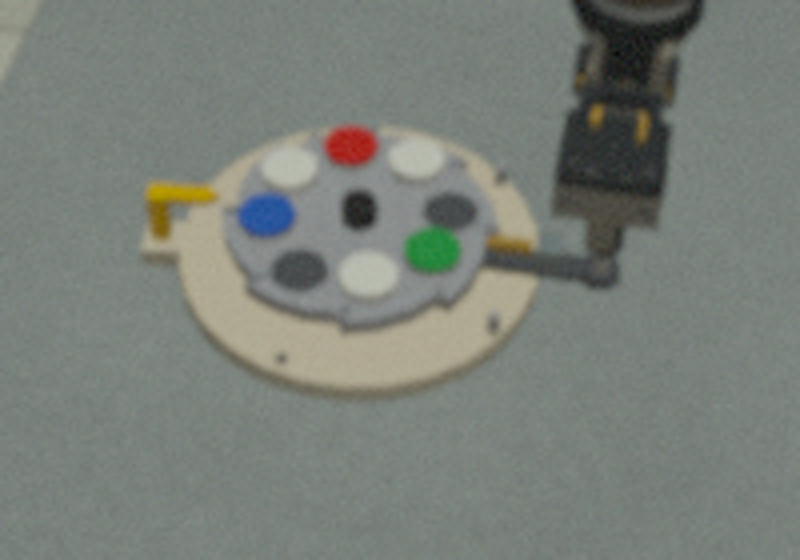

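Knob and wheel move together: the wheel has turned about 23° and the force is near zero. I continue towards the stop, with smaller rows at the end.

play_rows --targets '[[174, [0.0008, 0, -0.0165], -0.1], [174, [0.0008, 0, -0.0165], -0.1], [174, [0.0008, 0, -0.0165], -0.1], [174, [0.0008, 0, -0.0165], -0.1], [174, [0, 0, 0], 0]]'

```text
time_s: 4.05
position: [0.5134, -0.0323, 0.0633]
ee_rot: [-1.551, -0.3, 0.298]
contact_force: [-1.0, 0.0, 0.3]
width: 0.317
```

play_rows --targets '[[174, [0.0002, 0, -0.006], -0.036], [174, [0.0002, 0, -0.006], -0.036], [174, [0, 0, 0], 0]]'

```text
time_s: 4.35
position: [0.5173, -0.0417, 0.0626]
ee_rot: [-1.541, -0.354, 0.355]
contact_force: [0.1, 0.6, 0.0]
width: 0.318
```

```bash
python3 -c "from h import *;chk()"
```

```text
t 4.4 phi 205.72625327659995 r 0.1639967964295472 F [-0.3  0.2  0.3] w 0.3199366326852132 q6 -2.3365658897103474
red 91 ang -44.9 r 0.0594
green 96 ang 174.1 r 0.0614
blue 105 ang 44.7 r 0.0654
```

play_rows --targets '[[174, [0.0002, 0, -0.006], -0.036], [174, [0.0002, 0, -0.006], -0.036], [174, [0, 0, -0.003], -0.018], [174, [0, 0, 0], 0]]'

```text
time_s: 4.8
position: [0.5246, -0.0551, 0.0625]
ee_rot: [-1.528, -0.426, 0.426]
contact_force: [-1.0, 1.7, -0.5]
width: 0.318
```

play_rows --targets '[[174, [0, 0, -0.003], -0.018], [174, [0, 0, 0], 0]]'

```text
time_s: 5.0
position: [0.5263, -0.058, 0.0625]
ee_rot: [-1.525, -0.441, 0.441]
contact_force: [-0.2, 2.4, -0.2]
width: 0.315
```

```bash
python3 -c "from h import *;chk()"
```

```text
t 5.05 phi 212.24534097524537 r 0.1640044234609825 F [0.5 3.1 0.1] w 0.3162250523942405 q6 -2.471824976125931
red 92 ang -38.3 r 0.06
green 91 ang -179.8 r 0.0612
blue 98 ang 51.1 r 0.0654
```

play_rows --targets '[[174, [0, 0, -0.003], -0.018], [174, [0, 0, 0], 0]]'

```text
time_s: 5.25
position: [0.528, -0.0609, 0.0626]
ee_rot: [-1.523, -0.456, 0.456]
contact_force: [-0.3, 2.0, -0.0]
width: 0.314
```

play_rows --targets '[[174, [0, 0, -0.003], -0.018], [174, [0, 0, 0], 0]]'

```text
time_s: 5.45
position: [0.5297, -0.0636, 0.0626]
ee_rot: [-1.52, -0.47, 0.47]
contact_force: [-0.4, 1.0, -0.6]
width: 0.318
```

```bash
python3 -c "from h import *;chk()"
```

```text
t 5.5 phi 214.54618061893993 r 0.16427481327852478 F [-0.7  1.8  0. ] w 0.31907933697389973 q6 -2.515747157078404
red 93 ang -35.3 r 0.0594
green 94 ang -177.6 r 0.0612
blue 106 ang 53.0 r 0.0658
```

play_rows --targets '[[174, [0, 0, -0.003], -0.018], [174, [0, 0, -0.003], -0.018], [174, [0, 0, 0], 0]]'

```text
time_s: 5.8
position: [0.5318, -0.0662, 0.0624]
ee_rot: [-1.508, -0.496, 0.499]
contact_force: [-3.8, 9.1, 6.3]
width: 0.318
```

play_rows --targets '[[174, [0, 0, -0.003], -0.018], [174, [0, 0, 0], 0]]'

```text
time_s: 6.0
position: [0.5321, -0.0663, 0.0622]
ee_rot: [-1.499, -0.508, 0.514]
contact_force: [-10.1, 18.2, 12.2]
width: 0.324
```

```bash
python3 -c "from h import *;chk('s4.png');c=cap('top');print(ray(c,320.6,134.9,.06))"
```

```text
t 6.05 phi 215.72617044432795 r 0.16383643578599966 F [-9.1 18.6 12.4] w 0.3205065128446233 q6 -2.580278116198427
red 94 ang -34.2 r 0.0594
green 90 ang -176.1 r 0.0608
blue 102 ang 54.6 r 0.0656
[0.78398533 0.042825   0.06      ]
```

View pics/s4.png

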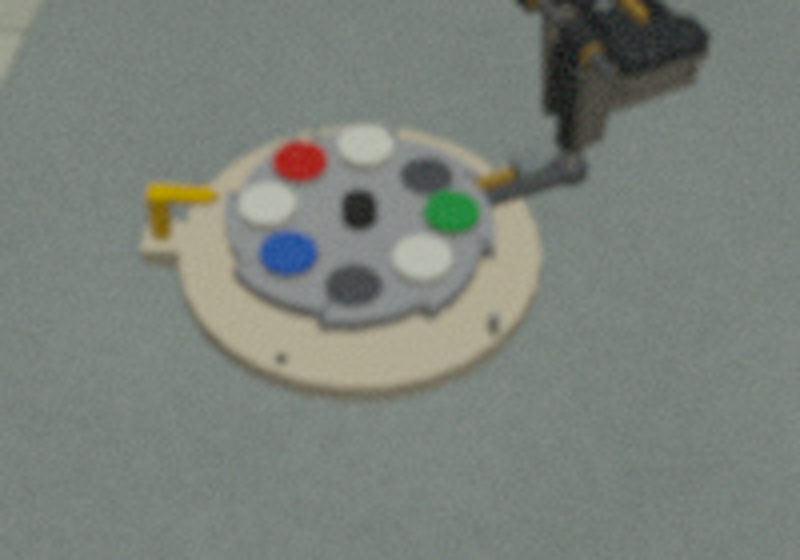

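The lever is at its stop (force about 23 N, knob at 215.7°), and the white dish before red stands at the pointer. Now the return: about 57°, enough to click over one tooth.

play_rows --targets '[[174, [0.0008, 0, 0.0165], 0.1], [174, [0.0008, 0, 0.0165], 0.1], [174, [0.0008, 0, 0.0165], 0.1], [174, [0.0008, 0, 0.0165], 0.1], [174, [0.0008, 0, 0.0165], 0.1], [174, [0.0008, 0, 0.0165], 0.1], [174, [0.0008, 0, 0.0165], 0.1], [174, [0.0008, 0, 0.0165], 0.1], [174, [0.0008, 0, 0.0165], 0.1], [174, [0.0008, 0, 0.0165], 0.1], [174, [0, 0, 0], 0]]'

```text
time_s: 7.2
position: [0.5112, 0.0866, 0.063]
ee_rot: [-1.554, 0.269, -0.272]
contact_force: [0.3, 0.3, -0.0]
width: 0.319
```

```bash
python3 -c "from h import *;chk()"
```

```text
t 7.25 phi 159.89727959390157 r 0.16403823107340137 F [0.4 2.4 1.3] w 0.320501991490917 q6 -1.2941630703041118
red 91 ang -38.3 r 0.0598
green 95 ang -179.6 r 0.0619
blue 99 ang 51.0 r 0.0653
```

play_rows --targets '[[174, [0.0008, 0, -0.0165], -0.1], [174, [0.0008, 0, -0.0165], -0.1], [174, [0.0008, 0, -0.0165], -0.1], [174, [0.0008, 0, -0.0165], -0.1], [174, [0.0008, 0, -0.0165], -0.1], [174, [0.0008, 0, -0.0165], -0.1], [174, [0.0008, 0, -0.0165], -0.1], [174, [0.0008, 0, -0.0165], -0.1], [174, [0.0004, 0, -0.008], -0.05], [174, [0, 0, 0], 0]]'

```text
time_s: 8.25
position: [0.5211, -0.0514, 0.0628]
ee_rot: [-1.535, -0.395, 0.395]
contact_force: [0.1, 0.1, -0.3]
width: 0.319
```

```bash
python3 -c "from h import *;chk()"
```

```text
t 8.3 phi 209.09786898355696 r 0.16503268744057425 F [ 0.   0.2 -0.7] w 0.3176345560294173 q6 -2.401010217190733
red 99 ang 5.0 r 0.0622
green 79 ang -136.4 r 0.0579
blue 106 ang 90.6 r 0.0665
```

```bash
cat > m.py <<'E'
from h import *
import sys
for cam in('top','side'):
    c=cap(cam); h=cv2.cvtColor(c['img'],cv2.COLOR_RGB2HSV).astype(int); H,S,V=h[...,0],h[...,1],h[...,2]
    roi=np.zeros((384,512),bool); roi[(slice(115,230),slice(280,370)) if cam=='top' else (slice(105,190),slice(180,290))]=1
    hub=C
    for nm,m,z in(('red',((H<8)|(H>172))&(S>130),.056),('yel',(H>15)&(H<32)&(S>150)&(V>100),.06),('blue',(H>100)&(H<130)&(S>140),.056),('green',(H>45)&(H<85)&(S>130),.056)):
        if (roi&m).sum()<10: continue
        q,k=cen(roi&m); w=ray(c,*q,z); d=w[:2]-C; print(cam,nm,k,q.round(1),w.round(4),np.degrees(np.arctan2(d[1],d[0])).round(1),np.hypot(*d).round(4))
    a=c['img'][110:240,260:390] if cam=='top' else c['img'][90:200,170:300]
    cv2.imwrite('pics/%s_%s.png'%(cam,sys.argv[1]),cv2.resize(a[:,:,::-1],None,fx=4.5,fy=4.5,interpolation=cv2.INTER_CUBIC))
E
python3 m.py 5
```

```text
top red 160 [324.4 157.3] [0.7258 0.031  0.056 ] 1.4 0.0608
top yel 96 [320.6 135. ] [0.7837 0.0427 0.06  ] 6.4 0.1194
top blue 166 [299.6 179.6] [0.6632 0.092  0.056 ] 91.6 0.0625
top green 167 [341.6 198.5] [ 0.6213 -0.0144  0.056 ] -134.8 0.0619
side red 99 [216.8 139. ] [0.727  0.0349 0.056 ] 5.0 0.0622
side yel 90 [192.4 140.1] [0.7886 0.0544 0.06  ] 11.4 0.1261
side blue 99 [235.4 158.3] [0.664  0.0957 0.056 ] 90.9 0.0662
side green 78 [257.6 132.4] [ 0.6229 -0.0103  0.056 ] -136.7 0.0579
```

View pics/top_5.png

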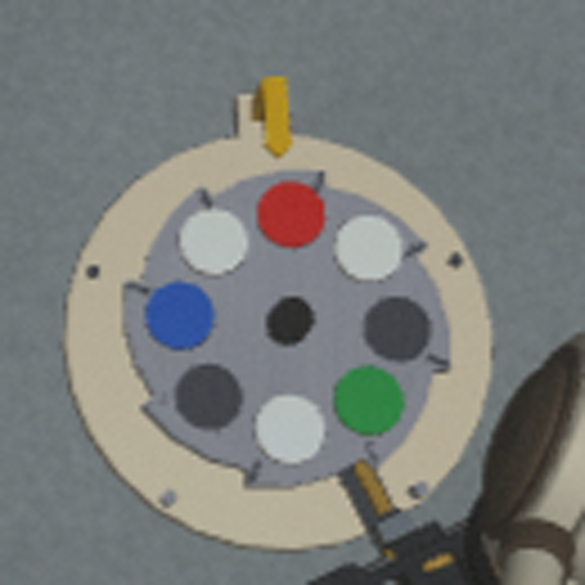

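In the top view red is at 1.4° and the pointer at 6.4°, so 5° remain. That matches the roughly 6° left to the stop, so I push on.

play_rows --targets '[[174, [0, 0, -0.004], -0.024], [174, [0, 0, -0.004], -0.024], [174, [0, 0, -0.004], -0.024], [174, [0, 0, -0.003], -0.018], [174, [0, 0, 0], 0]]'

```text
time_s: 8.9
position: [0.5287, -0.0628, 0.0625]
ee_rot: [-1.521, -0.465, 0.465]
contact_force: [-0.2, 0.2, -0.4]
width: 0.317
```

play_rows --targets '[[174, [0, 0, -0.003], -0.018], [174, [0, 0, -0.002], -0.012], [174, [0, 0, 0], 0]]'

```text
time_s: 9.2
position: [0.5313, -0.0665, 0.0625]
ee_rot: [-1.515, -0.488, 0.488]
contact_force: [-0.3, 3.6, 0.2]
width: 0.317
```

```bash
python3 -c "from h import *;chk()"; python3 m.py 6
```

```text
t 9.25 phi 215.67982369773915 r 0.1645693921407353 F [-1.2  2.4 -0. ] w 0.3185338008778429 q6 -2.54447758125477
red 99 ang 11.5 r 0.0626
green 78 ang -130.8 r 0.0573
blue 107 ang 96.4 r 0.0664
top red 164 [321.7 157.3] [0.7254 0.0378 0.056 ] 7.8 0.0609
top yel 95 [320.6 134.9] [0.7839 0.0427 0.06  ] 6.4 0.1197
top blue 167 [299.7 182.2] [0.6565 0.0913 0.056 ] 97.8 0.0624
top green 167 [343.4 196.7] [ 0.6262 -0.0187  0.056 ] -128.8 0.0619
side red 100 [216.4 140.7] [0.7266 0.0416 0.056 ] 11.1 0.0628
side yel 90 [192.5 140.1] [0.7884 0.0547 0.06  ] 11.6 0.1259
side blue 103 [238.  158.5] [0.6574 0.0954 0.056 ] 96.6 0.0664
side green 78 [256.2 131.3] [ 0.6276 -0.014   0.056 ] -130.7 0.0574
```

play_rows --targets '[[174, [0, 0, -0.002], 0], [174, [0, 0, 0], 0]]'

```text
time_s: 9.55
position: [0.5313, -0.0665, 0.0623]
ee_rot: [-1.511, -0.486, 0.489]
contact_force: [-4.7, 8.4, 3.8]
width: 0.319
```

```bash
python3 -c "from h import *;chk()"
```

```text
t 9.6 phi 215.68495971464938 r 0.16462412073747784 F [-3.9  7.6  3.3] w 0.3184876529005595 q6 -2.5465568218643484
red 103 ang 11.0 r 0.063
green 77 ang -131.0 r 0.0574
blue 108 ang 96.3 r 0.0665
```

The lever is against its stop: force rises with no motion. I release the push, open the fingers and rise.

play_rows --targets '[[174, [0, 0, 0.003], 0], [110, [0, 0, 0], 0], [110, [0, 0, 0], 0], [110, [0, 0, 0], 0], [110, [0, -0.02, 0], 0], [110, [0, -0.04, 0], 0], [110, [0, -0.04, 0], 0], [110, [-0.04, 0, 0], 0], [110, [-0.04, 0, 0], 0], [110, [0, 0, 0], 0], [110, [0, 0, 0], 0]]'

```text
time_s: 10.7
position: [0.4657, -0.113, 0.1629]
ee_rot: [-1.516, -0.487, 0.486]
contact_force: [0.4, -0.9, -0.4]
width: 0.566
```

```bash
python3 m.py 7; python3 -c "from h import *;chk()"
```

```text
top red 165 [321.7 157.2] [0.7255 0.0378 0.056 ] 7.8 0.061
top yel 95 [320.6 134.9] [0.7839 0.0427 0.06  ] 6.4 0.1197
top blue 167 [299.7 182.2] [0.6565 0.0913 0.056 ] 97.8 0.0624
top green 167 [343.4 196.7] [ 0.6262 -0.0187  0.056 ] -128.9 0.0619
side red 103 [216.3 140.7] [0.7269 0.0415 0.056 ] 10.9 0.0631
side yel 88 [192.3 140.1] [0.7888 0.0548 0.06  ] 11.6 0.1263
side blue 103 [237.9 158.6] [0.6576 0.0956 0.056 ] 96.4 0.0665
side green 78 [256.3 131.3] [ 0.6273 -0.0142  0.056 ] -130.8 0.0577
t 10.85 phi 215.51609548102087 r 0.24391106217809497 F [-0.6  0.2 -1.1] w 0.5680328432585088 q6 -2.683450172968268
red 99 ang 11.6 r 0.0632
green 79 ang -130.4 r 0.0577
blue 105 ang 96.6 r 0.0664
```

View pics/top_7.png

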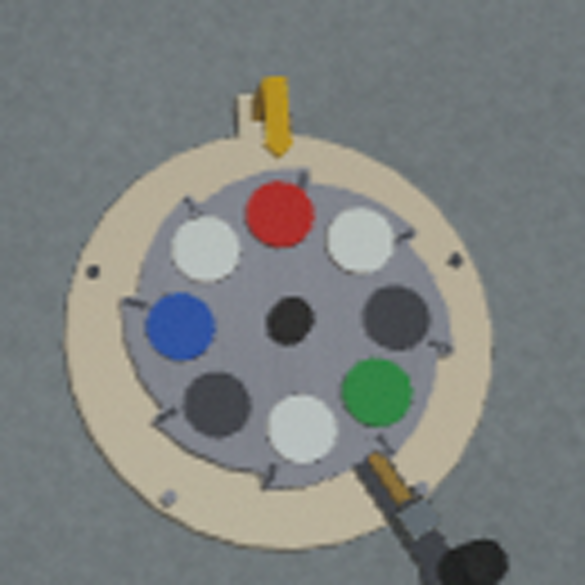

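The top view shows red at (279,214), under the pointer tip (278,157) and in line with the hub (290,320). The lever is free and the hand is clear.

```bash
python3 -c "from station import robot;print(robot.close_job())"
```

```text
the job is handed in; nothing more can be done
None
```

The red-lidded dish now stands at the yellow pointer, and the job is handed in after about 11 s of robot time. I straddled the lever's knob from above and made two forward swings to its 1.05 stop with one return between them. Then I opened the fingers and backed clear, leaving the lever at the stop.

- **Position:** The top camera puts red at 7.8° and the pointer at 6.4°; the side camera gives about 11.2° and 11.6°. The two cameras are offset by a few degrees from each other, but both show red in line with the pointer to about 1.5°. Red did not move when I let go.
- **Backward slip:** On the return swing the wheel slipped back about 4°. The second forward swing, driven to the stop, made this up.
- **Forces:** The highest I read was about 24 N, against the lever's stop.
- **Bottle and wheel:** The arm stayed well away from the bottle, which I did not re-measure at the end. It was not commanded to touch the wheel or its dishes.

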